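# Sort left and right arm boards into the UV cabinet and start it

### The job

Disinfect the infant arm boards lying on the desk: raise the UV cabinet's drop guard and hang its slotted strap on the stud so that it stays up by itself, draw the carriage right out, and lay every left-hand board (thumb rest on the right when seen from above with the roll-shaped finger end pointing away) in the left tray and every right-hand board, its mirror image, in the right tray, flat on the tray floor with the gutter up. Push the carriage fully home, unhook the guard and lower it all the way, and only with the guard down push the start plunger fully down and let it spring back. Leave the stamp, the label roll and the dropper bottle where they stand.

Things in the scene. Friction and masses are not known exactly. Their poses are not given: they have to be found in the camera images.
- cabinet_front (a point): white UV cabinet fixed on the table, 340 mm wide, 190 deep, 128 high; the point is the middle of its front face, 64 mm up. x points back into the cabinet, y to its left (seen from the robot), z up; the next points have the same axes. Below 57 mm its front is an open mouth, closed by the drop guard. A 42 mm high carton lies on the back of its roof.
- guard_handle (a point): black upright grip of the drop guard, standing over the roof on a crank from the steel strap, 24 mm along y, 16 mm along x, reaching 18 mm above and 20 mm below this point (162 mm above the table when the guard is down); grip it from above across y. Moves with the guard.
- guard (a joint): height of the drop guard (0.35 kg, sinks slowly when let go): 0 down (blocks the carriage) to 0.054 m at the stop. A stud runs in the strap's J-slot: raise to 0.049-0.053, shift 0.020 to the cabinet's left (+y), let down about 10 mm and the notch hangs on the stud at 0.042. Reverse to lower. Below 0.046 it cannot shift.
- guard_shift (a joint): sideways shift of the guard to the cabinet's left, 0 (in line, free to fall) to 0.021 m (notch over the stud); it stays put with 0.6 N friction. With the guard down it is 0.
- pull_bar (a point): middle of the carriage's front pull: a 10 mm thick steel bar along y, 180 mm long, 36 mm above the table, 83 mm in front of the cabinet's face when the carriage is in; grip it from above across its thickness, best 60 mm right of the middle, clear of the raised strap. Moves with the carriage.
- carriage (a joint): how far the carriage with the two trays is drawn out along the cabinet's -x, 0 (fully home) to 0.150 m (fully out); it stays where it is left, with 2 N friction.
- tray_left (a point): middle of the floor of the carriage's left (+y) tray, 12 mm above the table; inside 122 mm along x by 146 along y, rims 11 mm above the floor. Moves with the carriage; when out, 83 mm in front of the cabinet's face. Two boards fit side by side, along x, 32 mm either side of the middle.
- tray_right (a point): the same for the right tray (at the cabinet's -y side).
- start_top (a point): top of the black start plunger, 30 mm across, upright on the front right of the cabinet's roof, 28 mm above the roof when up.
- start (a joint): depth of the sprung start plunger, 0 up to 0.012 m fully down; it takes 3 N to start and 10 N at the bottom, and springs back.
- left_board_1_centre (a point): left-hand infant arm board: grey-blue gutter 104 mm long, 36 wide, 26 high, 0.07 kg, lying gutter up. Point: its grip centre, 13 mm over the underside; x to the finger end, z up. Finger end (cross roll) 52 mm along +x, half-round wrist end 50 mm along -x. Thumb rest (15 mm high) juts 18 mm past the -y wall from x 19 to 43 mm. Grip across the 36 mm walls here. May be absent.
- left_board_2_centre (a point): left-hand infant arm board: grey-blue gutter 104 mm long, 36 wide, 26 high, 0.07 kg, lying gutter up. Point: its grip centre, 13 mm over the underside; x to the finger end, z up. Finger end (cross roll) 52 mm along +x, half-round wrist end 50 mm along -x. Thumb rest (15 mm high) juts 18 mm past the -y wall from x 19 to 43 mm. Grip across the 36 mm walls here. May be absent.
- right_board_1_centre (a point): right-hand infant arm board: grey-blue gutter 104 mm long, 36 wide, 26 high, 0.07 kg, lying gutter up. Point: its grip centre, 13 mm over the underside; x to the finger end, z up. Finger end (cross roll) 52 mm along +x, half-round wrist end 50 mm along -x. Thumb rest (15 mm high) juts 18 mm past the +y wall from x 19 to 43 mm. Grip across the 36 mm walls here. May be absent.
- right_board_2_centre (a point): right-hand infant arm board: grey-blue gutter 104 mm long, 36 wide, 26 high, 0.07 kg, lying gutter up. Point: its grip centre, 13 mm over the underside; x to the finger end, z up. Finger end (cross roll) 52 mm along +x, half-round wrist end 50 mm along -x. Thumb rest (15 mm high) juts 18 mm past the +y wall from x 19 to 43 mm. Grip across the 36 mm walls here. May be absent.
- stamp_centre (a point): wooden hand stamp, 27x46x70 mm, a bystander; the point is its centre
- label_roll_centre (a point): roll of labels lying flat, 68 mm across, 26 mm high, a bystander; its centre
- dropper_centre (a point): small dropper bottle, 24 mm across, 60 mm high, a bystander; its centre

How it is judged:
On the way, in this order (a step that is already met when the one before it is completed fails the run):
1. the guard hangs hooked on the stud, let go (value of joint guard between 0.035 and 0.048 m and value of joint guard_shift above 0.015 m and contact force between the fingers and guard below 0.3 N), for 0.3 s.
2. the carriage is drawn right out (value of joint carriage above 0.14 m), for 0.2 s.
3. every board lies released, flat and gutter up in the tray of its own hand, the guard still hooked up (x of left_board_1_centre in the frame of tray_left between -0.05 and 0.05 m and y of left_board_1_centre in the frame of tray_left between -0.062 and 0.062 m and z of left_board_1_centre in the frame of tray_left between 0 and 0.021 m and angle between each of left_board_1_centre, left_board_2_centre, right_board_1_centre, right_board_2_centre's own z axis and vertical below 0.12 rad and contact force between the fingers and left_board_1 below 0.2 N and x of left_board_2_centre in the frame of tray_left between -0.05 and 0.05 m and y of left_board_2_centre in the frame of tray_left between -0.062 and 0.062 m and z of left_board_2_centre in the frame of tray_left between 0 and 0.021 m and contact force between the fingers and left_board_2 below 0.2 N and x of right_board_1_centre in the frame of tray_right between -0.05 and 0.05 m and y of right_board_1_centre in the frame of tray_right between -0.062 and 0.062 m and z of right_board_1_centre in the frame of tray_right between 0 and 0.021 m and contact force between the fingers and right_board_1 below 0.2 N and x of right_board_2_centre in the frame of tray_right between -0.05 and 0.05 m and y of right_board_2_centre in the frame of tray_right between -0.062 and 0.062 m and z of right_board_2_centre in the frame of tray_right between 0 and 0.021 m and contact force between the fingers and right_board_2 below 0.2 N and value of joint guard above 0.035 m), for 0.3 s.
4. the carriage is fully home with the boards in their trays (x of left_board_1_centre in the frame of tray_left between -0.05 and 0.05 m and y of left_board_1_centre in the frame of tray_left between -0.062 and 0.062 m and z of left_board_1_centre in the frame of tray_left between 0 and 0.021 m and angle between each of left_board_1_centre, left_board_2_centre, right_board_1_centre, right_board_2_centre's own z axis and vertical below 0.12 rad and contact force between the fingers and left_board_1 below 0.2 N and x of left_board_2_centre in the frame of tray_left between -0.05 and 0.05 m and y of left_board_2_centre in the frame of tray_left between -0.062 and 0.062 m and z of left_board_2_centre in the frame of tray_left between 0 and 0.021 m and contact force between the fingers and left_board_2 below 0.2 N and x of right_board_1_centre in the frame of tray_right between -0.05 and 0.05 m and y of right_board_1_centre in the frame of tray_right between -0.062 and 0.062 m and z of right_board_1_centre in the frame of tray_right between 0 and 0.021 m and contact force between the fingers and right_board_1 below 0.2 N and x of right_board_2_centre in the frame of tray_right between -0.05 and 0.05 m and y of right_board_2_centre in the frame of tray_right between -0.062 and 0.062 m and z of right_board_2_centre in the frame of tray_right between 0 and 0.021 m and contact force between the fingers and right_board_2 below 0.2 N and value of joint carriage below 0.005 m), for 0.2 s.
5. the guard is unhooked and lowered all the way (value of joint guard below 0.004 m), for 0.2 s.
6. the start plunger is fully down (value of joint start above 0.0105 m and value of joint guard below 0.005 m), for 0.05 s.
At the end, for the whole second after the job is handed in: every board present lies at rest and released in the tray of its own hand, flat within 7 degrees, gutter up, on the tray floor (not on a rim or on another board); the carriage is home within 6 mm, the guard down within 5 mm and the plunger back up within 2 mm (x of left_board_1_centre in the frame of tray_left between -0.05 and 0.05 m and y of left_board_1_centre in the frame of tray_left between -0.062 and 0.062 m and z of left_board_1_centre in the frame of tray_left between 0 and 0.021 m and angle between each of left_board_1_centre, left_board_2_centre, right_board_1_centre, right_board_2_centre's own z axis and vertical below 0.12 rad and contact force between the fingers and left_board_1 below 0.2 N and x of left_board_2_centre in the frame of tray_left between -0.05 and 0.05 m and y of left_board_2_centre in the frame of tray_left between -0.062 and 0.062 m and z of left_board_2_centre in the frame of tray_left between 0 and 0.021 m and contact force between the fingers and left_board_2 below 0.2 N and x of right_board_1_centre in the frame of tray_right between -0.05 and 0.05 m and y of right_board_1_centre in the frame of tray_right between -0.062 and 0.062 m and z of right_board_1_centre in the frame of tray_right between 0 and 0.021 m and contact force between the fingers and right_board_1 below 0.2 N and x of right_board_2_centre in the frame of tray_right between -0.05 and 0.05 m and y of right_board_2_centre in the frame of tray_right between -0.062 and 0.062 m and z of right_board_2_centre in the frame of tray_right between 0 and 0.021 m and contact force between the fingers and right_board_2 below 0.2 N and value of joint carriage below 0.006 m and value of joint guard below 0.005 m and value of joint start below 0.002 m and linear speed of each of left_board_1, left_board_2, right_board_1, right_board_2 below 0.02 m/s); the robot touches nothing.
It fails at once if the start plunger is pushed past half its stroke while the guard is more than 10 mm up (value of joint start above 0.006 m and value of joint guard above 0.01 m).
It fails at once if the stamp is shifted more than 50 mm (distance of stamp_centre from where it was at the start of the episode above 0.05 m).
It fails at once if the label roll is shifted more than 50 mm (distance of label_roll_centre from where it was at the start of the episode above 0.05 m).
It fails at once if the dropper bottle is shifted more than 50 mm (distance of dropper_centre from where it was at the start of the episode above 0.05 m).
Of left_board_1, left_board_2, right_board_1, right_board_2 only 3 to 4 are there at a start; the rules pass over those that are not, and their reading is None.
At some moment in a run one of left_board_1, left_board_2, right_board_1, right_board_2 may be knocked a few centimetres aside while the robot is not near it.
Once in a run the grip may slacken for a moment while it holds something.
It also fails if it takes over 208 s, if anything falls off the work surface, if the arm or the gripper's body presses on something with over 40 N, if the wrist force passes 120 N, or if a joint passes its speed limit or range.

### The arm

A 6-joint arm with a two-finger parallel gripper is mounted at the origin on a cart in front of the work surface, level with it; the furniture and walls round the work are solid. World frame = base frame: x ahead of the robot, y to its left, z up, the work surface at z = 0. Lengths are in m, angles in rad, forces in N, time in s.
With the tool pointing down it reaches from about 0.325 to 0.775 m from the base axis. Payload 5.5 kg.
Tool frame: the origin (TCP) lies midway between the tips of the shut fingers; the grasp point (between the pads) lies 19 mm behind it; z points along the fingers, y is the line along which they close (so a half turn about z gives the same grasp; the last joint's range is limited). The gripper opens to 85 mm and grips with 20 to 120 N. Pads are 22 mm wide; open, the fingers measure 114 mm over their backs; the gripper's body (76 mm by 85 mm) begins 54 mm behind the grasp point. The pads swing forward as they close: fully open they stand 13 mm farther back than shut.
Start: joints at [1.109, 0.091, 1.231, -0, 1.82, -0.057], TCP at [0.236, 0.552, 0.231] pointing down, gripper open.
Joint ranges: [-2.87, 2.87], [-0.86, 2.18], [0.17, 2.46], [-1.51, 4.65], [0.06, 2.69], [-2.65, 2.65]. Speed limits (rad/s): [2.57, 2.57, 3.01, 3.14, 3.14, 3.14].

### API

Orientations are given as a 3x3 rotation matrix whose columns are the frame's x, y, z axes.
In Python, from workcell import bot gives the robot as it stands. Calls block until the motion is done:
- bot.goto(position, orientation): joint-space move of the TCP to a pose.
- bot.move_straight(position, frame=None, max_speed=0.15, guard=None): straight line of the TCP; frame=None keeps the orientation; max_speed is the mean speed in m/s. With guard (N) it stops when the force on the tool has changed by that much, and returns True; else False.
- bot.move_joints(angles): joint-space move.
- bot.move_gripper(opening, force=None): finger opening in m; force is the grip in N (None keeps the last); returns when the fingers have stopped.
- bot.hold(seconds).
- bot.solve_ik(position, orientation): joint angles nearest the present ones, or None.
- bot.read_state(): the state.
- bot.grab_frame(name): name is "side" or "top"; returns the picture (420x560x3 uint8, blue, green, red); there is no depth.
- bot.camera_model(name): a dict with "fovy" (degrees; the focal length in pixels is half the picture's height over the tangent of half this angle, whatever the lens; pixels are square), "cx", "cy" (the principal point, pixels), "world_from_camera" (4x4, takes a point from camera to world coordinates). Camera axes: x right, y down, z forward; pixel columns grow to the right and rows downward; lengths in m; the calibration is good to about 2 mm. A picture is of the moment at which its call begins. camera_model takes no time and is no camera call.
A pose or a line that the arm cannot do raises bot.Unreachable and nothing moves.
- bot.sign_off(): hands the job in; it is judged then, once.
Trained networks look in the newest picture that a camera, given by its name, has taken for a name from the list of things; names that differ only in an ending like _2 or _b are one class to them, and where a whole thing is asked for, a point or a joint stands for the part that bears it (a point fixed in the world has none). Each returns a list of dicts, best first, with "conf" (0 to 1); they miss things now and then, are a little off and sometimes report something else, mostly with a low value. They report only what shows in the picture. A call takes as long as a camera call.
- bot.trace(query, camera): "mask" (420x560 bool, what is visible of it) and "location" ([row, column] in pixels, amid what is visible of it).
- bot.mark_of(query, camera): "location" ([row, column] in pixels: a listed point, or the origin of a listed thing).
The state is a dict: "time": time; "joint_pos": joint angles; "joint_vel": joint speeds; "effort": joint torques, N m; "eef_pos": TCP position; "tool_rot": TCP orientation; "wrist_force": force on the tool from outside, world axes, zero at the start; "moment": the same for the moment, N m; "finger_gap": finger opening in m; "finger_force": force on a finger pad.
Only numpy, scipy, OpenCV 4.12 (cv2) and the standard library are available. Lean on these libraries where they do the work, as an engineer would, in place of code of your own. Each camera call takes 0.05 s, during which the arm holds its last target. There are 200 camera calls.

## Working session

There is one attempt and no reset: what is moved stays moved. The work goes in short steps, each a Python script; the robot and the scene stay as the last script left them, time stands still between calls to the robot, and variables do not carry over. Pictures are saved under pics/ and viewed, at most 14 in all, crops included, and the job is handed in when it is done.

```bash
ls; mkdir -p pics
cat > h.py <<'E'
import numpy as np, cv2
from workcell import bot
def ray(cam,rc):
    m=bot.camera_model(cam); f=210/np.tan(np.radians(m["fovy"])/2); T=np.array(m["world_from_camera"])
    d=T[:3,:3]@np.array([(rc[1]-m["cx"])/f,(rc[0]-m["cy"])/f,1.]); return T[:3,3],d
def at_z(cam,rc,z):
    o,d=ray(cam,rc); return o+d*(z-o[2])/d[2]
def proj(cam,p):
    m=bot.camera_model(cam); f=210/np.tan(np.radians(m["fovy"])/2); T=np.linalg.inv(np.array(m["world_from_camera"]))
    c=T[:3,:3]@np.array(p)+T[:3,3]; return np.array([m["cy"]+f*c[1]/c[2],m["cx"]+f*c[0]/c[2]])
def down(yaw):  # tool y axis (closing) along yaw, z down
    y=np.array([np.cos(yaw),np.sin(yaw),0]); z=np.array([0,0,-1.]); return np.column_stack([np.cross(y,z),y,z])
E
python3 - <<'E'
from h import *
np.set_printoptions(precision=3,suppress=True)
for c in("top","side"):
    cv2.imwrite(f"pics/{c}0.png",bot.grab_frame(c)); m=bot.camera_model(c); print(c,m["fovy"],m["cx"],m["cy"]);print(np.array(m["world_from_camera"]))
H={"cabinet_front":.064,"guard_handle":.162,"pull_bar":.036,"tray_left":.012,"tray_right":.012,"start_top":.156,"left_board_1_centre":.013,"right_board_1_centre":.013,"stamp_centre":.035,"label_roll_centre":.013,"dropper_centre":.03}
for q,z in H.items():
    for c in("top","side"):
        for r in bot.mark_of(q,c): print(q,c,round(r["conf"],2),np.round(r["location"]),at_z(c,r["location"],z))
print(bot.read_state()["time"])
E
```

```text
pics
top 46.83031674151245 281.0738254905264 210.62247445229522
[[-0.003 -0.997  0.076  0.464]
 [-1.     0.005  0.021 -0.009]
 [-0.021 -0.076 -0.997  1.595]
 [ 0.     0.     0.     1.   ]]
side 51.29466781759995 277.21420966358176 206.45724951115648
[[-0.999  0.    -0.046  0.636]
 [ 0.041  0.458 -0.888  1.19 ]
 [ 0.021 -0.889 -0.458  0.736]
 [ 0.     0.     0.     1.   ]]
cabinet_front top 0.92 [181. 283.] [0.676 0.016 0.064]
cabinet_front side 0.77 [227. 244.] [0.674 0.023 0.064]
guard_handle top 0.72 [164. 285.] [0.712 0.008 0.162]
guard_handle side 0.72 [193. 230.] [ 0.717 -0.011  0.162]
pull_bar top 0.61 [207. 282.] [0.595 0.021 0.036]
pull_bar side 0.66 [235. 271.] [0.592 0.025 0.036]
start_top top 0.75 [164. 285.] [0.712 0.008 0.156]
start_top top 0.58 [207. 283.] [0.586 0.015 0.156]
start_top side 0.6 [183. 239.] [ 0.694 -0.099  0.156]
right_board_1_centre top 0.8 [256. 384.] [ 0.436 -0.31   0.013]
right_board_1_centre side 0.44 [193. 312.] [ 0.423 -0.324  0.013]
stamp_centre top 0.4 [232. 148.] [0.517 0.453 0.035]
stamp_centre side 0.58 [331. 314.] [0.507 0.446 0.035]
label_roll_centre top 0.74 [238. 418.] [ 0.494 -0.42   0.013]
label_roll_centre side 0.48 [183. 295.] [ 0.483 -0.421  0.013]
dropper_centre top 0.56 [268. 355.] [ 0.399 -0.212  0.03 ]
dropper_centre side 0.43 [204. 326.] [ 0.39  -0.201  0.03 ]
1.2
```

View pics/top0.png

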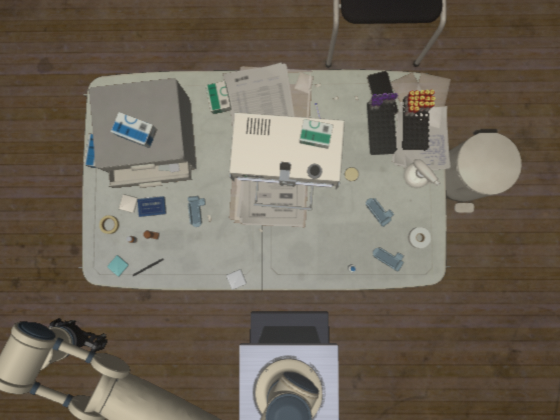

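View pics/side0.png

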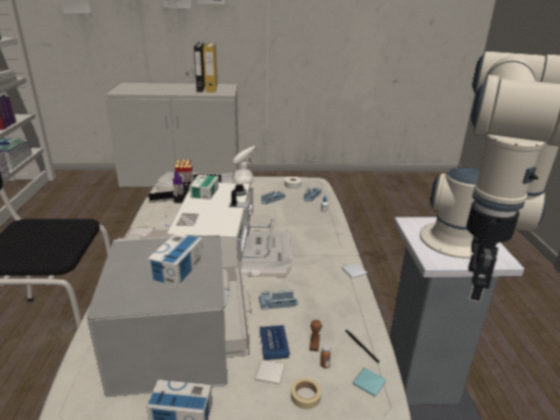

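The top view shows three boards at about (row 211, col 195), (211, 378) and (258, 388), with the cabinet's front edge at about (182, 285). I'll zoom in on these.

Run:
```python
from h import *
im=cv2.imread("pics/top0.png")
def crop(r,c,h,w,s): return cv2.resize(im[r:r+h,c:c+w],(w*s,h*s),interpolation=cv2.INTER_CUBIC)
b=np.hstack([crop(190,175,42,42,6),crop(190,356,42,42,6),crop(238,366,42,42,6)])
a=crop(150,224,78,126,6)[:342]
a=crop(155,224,75,126,6)
cv2.imwrite("pics/crop1.png",np.vstack([cv2.resize(b,(690,230)),cv2.resize(a,(690,360))[:,:690]]))
for q in("left_board_1_centre","right_board_1_centre"):
    bot.grab_frame("top")
    for r in bot.mark_of(q,"top"): print("mark",q,round(r["conf"],2),np.round(r["location"],1),at_z("top",r["location"],.013))
    for r in bot.trace(q,"top"):
        ys,xs=np.nonzero(r["mask"]); P=np.array([at_z("top",(y,x),.015)[:2] for y,x in zip(ys,xs)])
        c=P.mean(0); w,v=np.linalg.eigh(np.cov((P-c).T)); print("trace",q,round(r["conf"],2),np.round(r["location"],1),len(P),c,np.sqrt(w)*3.46,np.degrees(np.arctan2(v[1,1],v[0,1])))
for q in("guard","start","carriage","cabinet_front"):
    for r in bot.trace(q,"top"):
        (cx,cy),s,an=cv2.minAreaRect(np.argwhere(r["mask"])[:,::-1].astype(np.float32)); print(q,round(r["conf"],2),(cx,cy),s,an)
```

```text
mark right_board_1_centre 0.76 [257.4 388.2] [ 0.4310234  -0.32230958  0.013     ]
trace right_board_1_centre 0.66 [256.8 388.4] 364 [ 0.42904498 -0.32275491] [0.04076827 0.0947286 ] 62.05275895352186
guard 0.97 (285.7236022949219, 173.2991485595703) (92.25920867919922, 22.910987854003906) 5.04245138168335
start 0.66 (314.5, 170.0) (10.0, 9.0) 90.0
carriage 0.71 (267.8269348144531, 205.36538696289062) (26.083446502685547, 3.9223227500915527) 11.309932708740234
cabinet_front 0.77 (285.5940246582031, 161.73663330078125) (111.98936462402344, 93.08724212646484) 4.899092674255371
```

View pics/crop1.png

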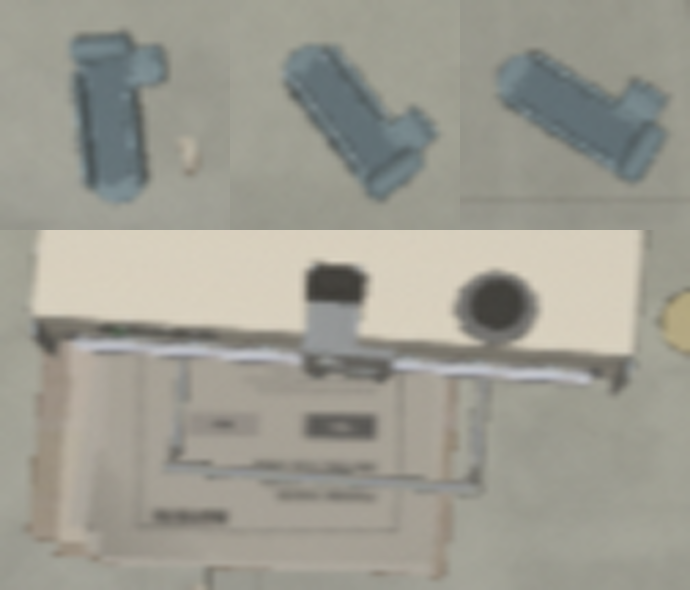

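The first board (left in the picture) is a left-hand one: roll pointing away, thumb rest on the right. The other two have the roll at lower right and the thumb on the upper right, so both are right-hand boards. The cabinet is yawed about -5°, with the bar running from about (204, 255) to (209, 312), the handle at (165, 285) and the plunger at (170, 315). Next I'll work on the guard.

```bash
cat >> h.py <<'E'
YAW=np.radians(-5.1)
CX=np.array([np.cos(YAW),np.sin(YAW),0]); CY=np.array([-np.sin(YAW),np.cos(YAW),0]); Z=np.array([0,0,1.])
def st():
    s=bot.read_state(); return "t %.1f pos %s F %s gap %.4f ff %s"%(s["time"],np.round(s["eef_pos"],4),np.round(s["wrist_force"],1),s["finger_gap"],np.round(s["finger_force"],1))
def pos(): return np.array(bot.read_state()["eef_pos"])
def best(p,yaw):  # choose half-turn with the smaller last-joint travel
    c=[]
    for y in (yaw,yaw+np.pi):
        q=bot.solve_ik(p,down(y))
        if q is not None: c.append((np.abs(np.array(q)-bot.read_state()["joint_pos"]).max(),y))
    return down(min(c)[1])
E
python3 - <<'E'
from h import *
np.set_printoptions(precision=4,suppress=True)
hd=at_z("top",(164.8,285.2),.18); bar=at_z("top",(206.6,283.4),.036); s=at_z("top",(170.2,314.8),.156)
cf=at_z("top",(181,283),.064)
print("handle",hd,"bar",bar,"start",s,"cf",cf)
for n,p in(("handle",hd),("bar",bar),("start",s)): print(n,(p-cf)@CX,(p-cf)@CY)
p=np.array([hd[0],hd[1],.147])
R=best(p+[0,0,.1],YAW+np.pi/2)
bot.goto(p+[0,0,.12],R); print(st())
bot.move_gripper(.07); print(bot.move_straight(p,guard=8),st())
bot.move_gripper(0,force=40); print(st())
E
```

```text
handle [0.7071 0.0075 0.18  ] bar [0.5956 0.0155 0.036 ] start [ 0.6943 -0.0807  0.156 ] cf [0.675  0.0161 0.064 ]
handle 0.03271957950543017 -0.005681721649355125
bar -0.07898879609734119 -0.007573457348890414
start 0.02779765865489092 -0.0946340495354957
t 4.2 pos [0.707  0.0086 0.2671] F [ 0.4 -0.5 -0.5] gap 0.0855 ff 0.0
False t 5.5 pos [0.7076 0.0075 0.1487] F [ 0.2  0.4 -0.6] gap 0.0699 ff 0.0
t 6.0 pos [0.7074 0.008  0.1479] F [0.3 1.9 2.7] gap 0.0235 ff 40.2
```

Run:
```python
from h import *
p0=pos(); p0[2]=.147
bot.move_straight(p0+.051*Z,max_speed=.05); print(st())
p=pos(); bot.move_straight(p0+.051*Z+.0205*CY,max_speed=.04); print(st())
bot.move_straight(p0+.038*Z+.0205*CY,max_speed=.03); print(st())
bot.move_gripper(.06); bot.hold(.5); print(st())
bot.move_straight(p0+.15*Z+.0205*CY,max_speed=.2)
bot.goto([.5,.1,.3],down(YAW+np.pi/2))
im=bot.grab_frame("top"); a=bot.grab_frame("side")
cv2.imwrite("pics/g1.png",np.hstack([cv2.resize(im[140:240,225:355],(390,300)),cv2.resize(a[160:290,180:350],(392,300))]))
```

```text
t 7.2 pos [0.7073 0.008  0.198 ] F [ 2.3  2.1 -3. ] gap 0.0229 ff 39.7
t 7.8 pos [0.7091 0.0289 0.1979] F [-0.   0.4 -3.2] gap 0.0234 ff 40.0
t 8.4 pos [0.7092 0.0285 0.1894] F [-5.5  1.3 11.7] gap 0.0238 ff 25.7
t 9.3 pos [0.7092 0.0284 0.185 ] F [ 0.1  0.5 -0. ] gap 0.0601 ff 0.0
```

View pics/g1.png

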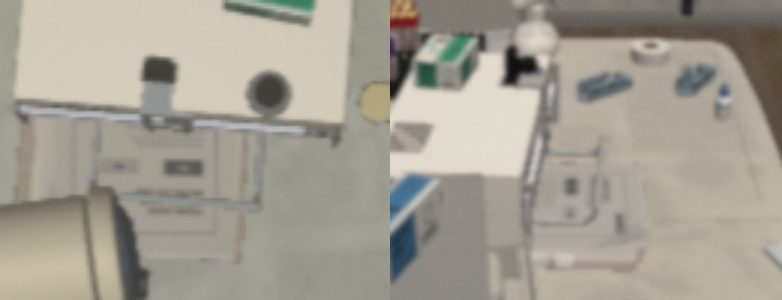

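The guard hangs on its stud: lowering met 12 N of support at about 42 mm, and the picture shows it raised and shifted left. Now the carriage.

Run:
```python
from h import *
b=np.array([.5956,.0165,.024])-.060*CY
R=best(b+.1*Z,YAW)
bot.goto(b+.1*Z,R); bot.move_gripper(.06); print(bot.move_straight(b,guard=8),st())
bot.move_gripper(0,force=40); print(st())
p0=pos()
bot.move_straight(p0-.150*CX,max_speed=.08); print(st())
bot.hold(.3)
bot.move_gripper(.05); bot.hold(.1);print(st()); bot.move_straight(pos()+.14*Z,max_speed=.2)
bot.goto([.40,.0,.35],R)
a=bot.grab_frame("top"); cv2.imwrite("pics/c1.png",cv2.resize(a[140:275,160:430],(800,400),interpolation=cv2.INTER_CUBIC))
for q in("pull_bar","tray_left","tray_right"):
    for r in bot.mark_of(q,"top"): print(q,round(r["conf"],2),r["location"],at_z("top",r["location"],.036 if q[0]=="p" else .012))
```

```text
False t 13.3 pos [ 0.5909 -0.0433  0.0252] F [0.4 1.1 0.4] gap 0.0598 ff 0.0
t 13.8 pos [ 0.5901 -0.0433  0.0248] F [-4.3  0.8  5.7] gap 0.0083 ff 39.2
t 15.8 pos [ 0.4405 -0.0308  0.0248] F [ 3.3 -5.5  2.8] gap 0.0085 ff 39.2
t 16.7 pos [ 0.4405 -0.0298  0.0247] F [0.8 0.1 0.4] gap 0.0500 ff 0.0
pull_bar 0.7 [253.4, 279.1] [0.44529704 0.02987566 0.036     ]
tray_left 0.7 [205.2, 263.1] [0.60260731 0.08246436 0.012     ]
tray_right 0.97 [209.4, 304.6] [ 0.58810861 -0.05339777  0.012     ]
```

View pics/c1.png

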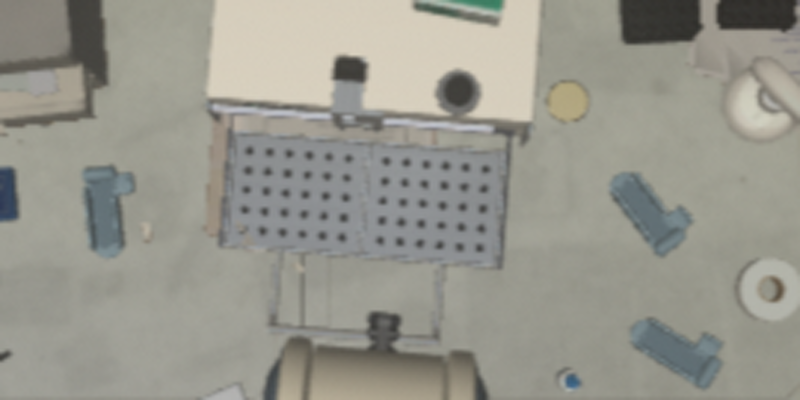

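The carriage is fully out, and both perforated trays are visible with the divider at about (205, 284). That agrees with the bar-derived centre (0.595, 0.015). The boards haven't moved. I'll start with the left-hand board.

```bash
cat >> h.py <<'E'
C0=np.array([.5953,.015,0]); TL=C0+.0765*CY; TR=C0-.0765*CY
ENDS={"B1":((196.0,193.3),(226.9,196.5)),"B2":((223.2,388.0),(200.6,367.5)),"B3":((267.2,401.1),(251.1,374.2))} # finger, wrist (row,col)
def board(n):
    a,b=(at_z("top",e,.015) for e in ENDS[n]); d=a-b; c=(a+b)/2; c[2]=0
    return c,np.arctan2(d[1],d[0]),np.linalg.norm(d)
def blob(im,rc):
    h=cv2.cvtColor(im,cv2.COLOR_BGR2HSV); m=cv2.inRange(h,(95,45,40),(120,255,200))
    n,l,s,c=cv2.connectedComponentsWithStats(m)
    k=[i for i in range(1,n) if s[i,4]>120]
    if not k: return None
    i=min(k,key=lambda i:np.hypot(*(c[i][::-1]-rc))); return c[i][::-1],s[i,4]
def moved(n):
    rc=np.mean(ENDS[n],0); r=cv2.imread("pics/top0.png"); a=blob(r,rc); b=blob(bot.grab_frame("top"),rc); print(n,a,b); return a is None or b is None or np.hypot(*(a[0]-b[0]))>1.5
def pick(n):
    c,yaw,L=board(n); R=best(c+.15*Z,yaw+np.pi/2)
    bot.goto(c+.15*Z,R); bot.move_gripper(.075)
    print("down",bot.move_straight(c+.002*Z,max_speed=.12,guard=8),st())
    bot.move_gripper(0,force=30); print(st())
    bot.move_straight(pos()+.13*Z,max_speed=.12); print("lift",st())
    return yaw, R
def place(target,byaw,R,want):  # turn by (want-byaw), set down
    d=(want-byaw+np.pi)%(2*np.pi)-np.pi; y=np.arctan2(R[1,1],R[0,1])+d
    R2=down(y); t=np.array(target)
    bot.goto(t+.12*Z,R2); bot.hold(.2); print("over",st())
    print(bot.move_straight(t+.016*Z,max_speed=.08,guard=6),st())
    bot.move_gripper(.046); bot.hold(.2); print("rel",st())
    bot.move_straight(pos()+.13*Z,max_speed=.12)
E
python3 - <<'E'
from h import *
for n in ENDS: print(board(n),moved(n))
E
```

```text
B1 (array([206.25892857, 151.00446429]), np.int32(448)) (array([206.28666667, 151.05555556]), np.int32(450))
(array([0.58307145, 0.30616921, 0.        ]), np.float64(0.11322068581455519), np.float64(0.10231478826595235)) False
B2 (array([412.06485356, 286.21338912]), np.int32(478)) (array([206.28187919, 151.03579418]), np.int32(447))
(array([ 0.57859865, -0.29094972,  0.        ]), np.float64(-2.420603777172035), np.float64(0.09856432506130905)) True
B3 (array([412.06485356, 286.21338912]), np.int32(478)) (array([206.25835189, 151.01781737]), np.int32(449))
(array([ 0.42549445, -0.3199555 ,  0.        ]), np.float64(-2.1174011820031744), np.float64(0.09999044006497271)) True
```

```bash
python3 - <<'E'
from h import *
r=cv2.cvtColor(cv2.imread("pics/top0.png"),cv2.COLOR_BGR2HSV)
for n in ENDS: 
    y,x=np.mean(ENDS[n],0).astype(int); print(r[y,x],r[y-2,x+1],"bg",r[y-22,x])
E
sed -i 's/(95,45,40),(120,255,200)/(95,28,40),(120,120,200)/' h.py
python3 - <<'E'
from h import *
for n in ENDS: print(moved(n))
E
```

```text
[ 99  42 121] [ 98  43 120] bg [ 28  19 160]
[ 98  40 116] [ 96  41 117] bg [ 28  22 162]
[ 99  45 118] [ 99  42 116] bg [ 30  19 149]
B1 (array([209.92733564, 195.16262976]), np.int32(289)) (array([209.83275261, 195.04529617]), np.int32(287))
False
B2 (array([211.51079137, 378.57913669]), np.int32(278)) (array([211.49458484, 378.64259928]), np.int32(277))
False
B3 (array([258.32781457, 388.26490066]), np.int32(302)) (array([258.31353135, 388.22772277]), np.int32(303))
False
```

Run:
```python
from h import *
assert not moved("B1")
y,R=pick("B1"); place(TL,y,R,YAW)
bot.goto([.45,.2,.3],R)
a=bot.grab_frame("top"); cv2.imwrite("pics/p1.png",cv2.resize(a[140:275,160:430],(800,400),interpolation=cv2.INTER_CUBIC))
```

```text
B1 (array([209.92733564, 195.16262976]), np.int32(289)) (array([209.79109589, 195.02054795]), np.int32(292))
down False t 22.1 pos [0.5837 0.3065 0.0033] F [ 0.5 -0.3  0.4] gap 0.0747 ff 0.0
t 22.6 pos [0.5834 0.3063 0.0026] F [0.  0.3 2.9] gap 0.0354 ff 31.7
lift t 23.8 pos [0.5829 0.3061 0.1312] F [ 0.3  0.3 -0.3] gap 0.0357 ff 31.3
over t 24.9 pos [0.6021 0.0929 0.12  ] F [-0.5 -0.2  0.2] gap 0.0354 ff 31.3
False t 26.3 pos [0.6026 0.0913 0.0168] F [-0.2  0.1 -0.7] gap 0.0353 ff 31.3
rel t 26.8 pos [0.6021 0.0912 0.0161] F [ 0.5 -0.2  0.2] gap 0.0461 ff 0.0
```

View pics/p1.png

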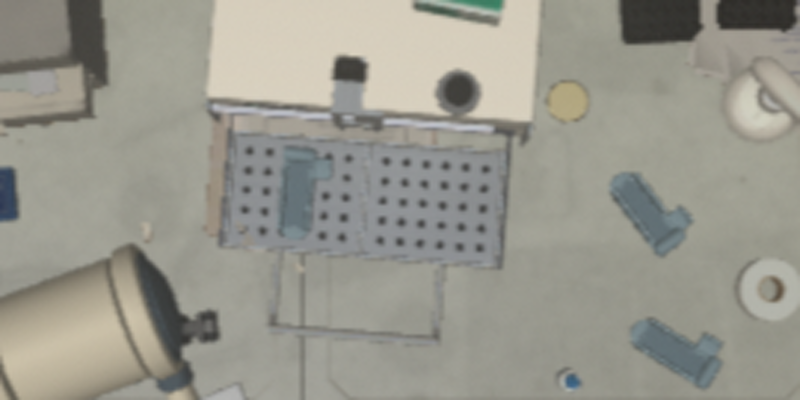

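The left board lies flat in its tray, spanning crop rows 147–238 inside the rims. Next, the first right-hand board.

Run:
```python
from h import *
assert not moved("B2")
y,R=pick("B2"); place(TR-.029*CY,y,R,np.pi+YAW)
bot.goto([.45,.0,.3],best(np.array([.45,0,.3]),YAW+np.pi/2))
bot.goto([.45,.2,.3],best(np.array([.45,.2,.3]),YAW+np.pi/2))
print(moved("B3"))
a=bot.grab_frame("top"); cv2.imwrite("pics/p2.png",cv2.resize(a[140:275,160:430],(800,400),interpolation=cv2.INTER_CUBIC))
```

```text
B2 (array([211.51079137, 378.57913669]), np.int32(278)) (array([211.44688645, 378.72161172]), np.int32(273))
down False t 32.8 pos [ 0.5793 -0.2913  0.0033] F [0.5 1.1 0. ] gap 0.0751 ff 0.0
t 33.2 pos [ 0.579  -0.2912  0.0028] F [0.1 0.  3. ] gap 0.0362 ff 30.0
lift t 34.5 pos [ 0.5785 -0.2909  0.1313] F [ 0.1  0.7 -0.8] gap 0.0359 ff 29.6
over t 35.7 pos [ 0.5859 -0.091   0.1199] F [-0.5 -0.2 -0.1] gap 0.0359 ff 29.6
False t 37.2 pos [ 0.5864 -0.0902  0.0168] F [ 0.3  0.6 -0.7] gap 0.0362 ff 29.6
rel t 37.6 pos [ 0.586  -0.0901  0.0161] F [-0.4  0.3 -0. ] gap 0.0457 ff 0.0
B3 (array([258.32781457, 388.26490066]), np.int32(302)) (array([258.28187919, 388.33221477]), np.int32(298))
False
```

View pics/p2.png

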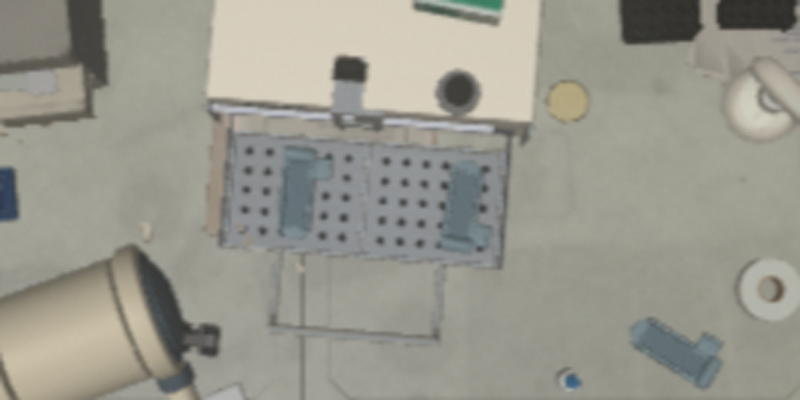

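The second board lies in the right tray near its right rim, roll towards the robot and thumb inside the rim. Now the third.

Run:
```python
from h import *
assert not moved("B3")
y,R=pick("B3"); place(TR+.035*CY,y,R,np.pi+YAW)
bot.goto([.45,.2,.3],best(np.array([.45,.2,.3]),YAW+np.pi/2))
a=bot.grab_frame("top"); s=bot.grab_frame("side")
print(proj("side",C0))
cv2.imwrite("pics/p3.png",np.hstack([cv2.resize(a[165:265,220:345],(500,400),interpolation=cv2.INTER_CUBIC),cv2.resize(s[190:290,230:305],(300,400),interpolation=cv2.INTER_CUBIC)]))
```

```text
B3 (array([258.32781457, 388.26490066]), np.int32(302)) (array([258.34868421, 388.36842105]), np.int32(304))
down False t 44.5 pos [ 0.426  -0.3204  0.003 ] F [-0.5 -0.9 -0.1] gap 0.0749 ff 0.0
t 44.9 pos [ 0.4258 -0.3202  0.0027] F [-0.2 -0.1  2.8] gap 0.0349 ff 32.0
lift t 46.1 pos [ 0.4254 -0.3199  0.1314] F [ 0.4  0.5 -1.7] gap 0.0352 ff 31.6
over t 47.9 pos [ 0.5915 -0.0271  0.1201] F [-0.4  0.6 -0.2] gap 0.0354 ff 31.7
False t 49.3 pos [ 0.5921 -0.0264  0.0168] F [-1.2  0.9 -0.7] gap 0.0355 ff 31.6
rel t 49.8 pos [ 0.5917 -0.0264  0.0161] F [-0.2 -0.6 -0.6] gap 0.0461 ff 0.0
[242.95590672 269.76826308]
```

View pics/p3.png

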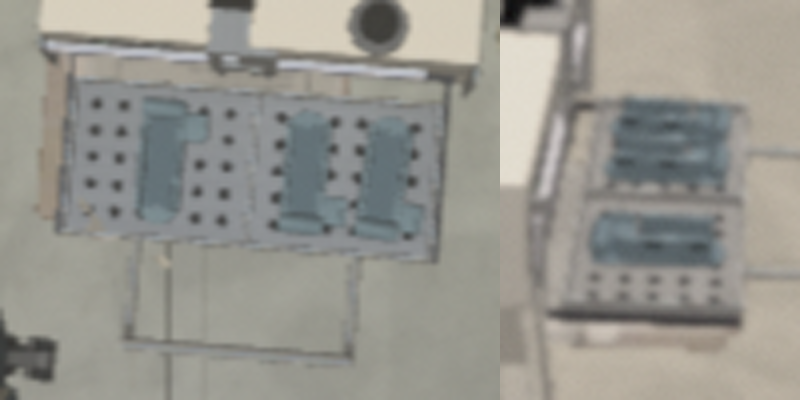

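All three boards lie flat in their own trays, with the guard still up. Now the carriage goes home, then the guard comes down.

Run:
```python
from h import *
b=np.array([.4405,-.0303,.024]); R=best(b+.14*Z,YAW)
bot.goto(b+.14*Z,R); bot.move_gripper(.05); print(bot.move_straight(b,guard=8,max_speed=.1),st())
bot.move_gripper(0,force=40); print(st()); p0=pos(); p0[2]=.0245
print(bot.move_straight(p0+.147*CX,max_speed=.06),st())
print(bot.move_straight(p0+.156*CX,max_speed=.02,guard=10),st()); bot.hold(.3); print(st())
bot.move_gripper(.05); bot.move_straight(pos()+.14*Z,max_speed=.15)
bot.goto([.45,.2,.3],best(np.array([.45,.2,.3]),YAW+np.pi/2))
a=bot.grab_frame("top"); cv2.imwrite("pics/p4.png",cv2.resize(a[140:240,210:360],(750,500),interpolation=cv2.INTER_CUBIC))
```

```text
False t 55.9 pos [ 0.441  -0.0304  0.0248] F [ 1.   1.4 -0.4] gap 0.0498 ff 0.0
t 56.3 pos [ 0.4406 -0.0303  0.0244] F [-1.4 -0.5  2.7] gap 0.0082 ff 39.0
False t 58.9 pos [ 0.5875 -0.0425  0.0243] F [-1.1  6.7  4.8] gap 0.0083 ff 39.2
True t 59.2 pos [ 0.59   -0.0427  0.0244] F [-0.9  0.5  4.5] gap 0.0079 ff 39.5
t 59.5 pos [ 0.59   -0.0426  0.0244] F [ 0.9 -1.3  2.4] gap 0.0084 ff 39.4
```

View pics/p4.png

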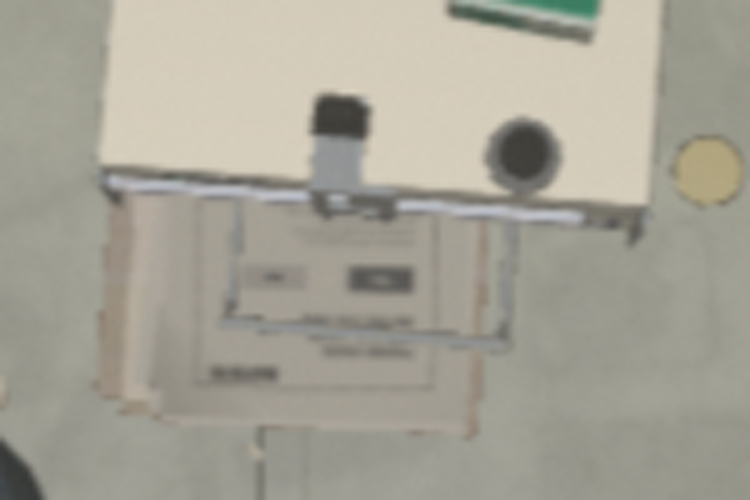

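The bar is back at its initial position (x 0.590), so the carriage is home. Next: unhook and lower the guard.

Run:
```python
from h import *
p=np.array([.7088,.0284,.189]); R=best(p+.1*Z,YAW+np.pi/2)
bot.goto(p+.1*Z,R); bot.move_gripper(.06); print(bot.move_straight(p,guard=8,max_speed=.1),st())
bot.move_gripper(0,force=40); print(st()); p0=pos()
bot.move_straight(p0+.0095*Z,max_speed=.03); print(st())
bot.move_straight(p0+.0095*Z-.0205*CY,max_speed=.03); print(st())
q=p0-.0205*CY; q[2]=.150; bot.move_straight(q,max_speed=.04); print(st())
q[2]=.142; print(bot.move_straight(q,max_speed=.02,guard=10),st()); bot.hold(.3)
bot.move_gripper(.06); bot.hold(.3); print(st()); bot.move_straight(pos()+.1*Z,max_speed=.15)
bot.goto([.45,.2,.3],best(np.array([.45,.2,.3]),YAW+np.pi/2))
a=bot.grab_frame("top"); s=bot.grab_frame("side"); cv2.imwrite("pics/p5.png",np.hstack([cv2.resize(a[140:240,225:355],(390,300)),cv2.resize(s[160:290,180:350],(392,300))]))
```

```text
False t 64.9 pos [0.7091 0.0284 0.1902] F [0.2 0.2 0.6] gap 0.0599 ff 0.0
t 65.3 pos [0.709  0.0284 0.1897] F [ 1.3 -0.4  2.1] gap 0.0236 ff 40.8
t 65.8 pos [0.709  0.0284 0.1991] F [ 0.8 -0.8 -2.5] gap 0.0237 ff 40.1
t 66.6 pos [0.7072 0.008  0.1993] F [ 1.7  1.4 -3.7] gap 0.0232 ff 40.3
t 68.0 pos [0.7073 0.008  0.1501] F [ 4.   2.7 -3. ] gap 0.0237 ff 40.4
True t 68.3 pos [0.7074 0.0081 0.148 ] F [-1.2 -0.2  5.2] gap 0.0230 ff 41.3
t 69.3 pos [0.7075 0.009  0.1456] F [-0.2 -0.9  0.2] gap 0.0601 ff 0.0
```

View pics/p5.png

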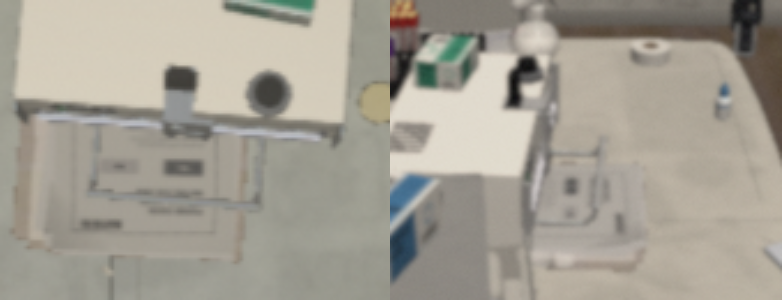

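The guard is down: it seated at the same tool height as at the start. Now the plunger.

Run:
```python
from h import *
p=np.array([.6935,-.0805,.156]); R=best(p+.08*Z,YAW+np.pi/2)
bot.move_gripper(0); bot.goto(p+.08*Z,R); bot.move_straight(p+.01*Z,max_speed=.1); print(st())
print(bot.move_straight(p-.008*Z,max_speed=.03),st())
print(bot.move_straight(p-.018*Z,max_speed=.02,guard=18),st()); bot.hold(.3); print(st())
bot.move_straight(p+.08*Z,max_speed=.08); print(st())
bot.goto([.45,.2,.3],best(np.array([.45,.2,.3]),YAW+np.pi/2)); bot.hold(.5)
a=bot.grab_frame("top"); s=bot.grab_frame("side"); cv2.imwrite("pics/p6.png",np.hstack([cv2.resize(a[140:240,225:355],(390,300)),cv2.resize(s[160:290,180:350],(392,300))]))
```

```text
t 74.3 pos [ 0.6938 -0.0804  0.1671] F [ 0.3 -0.8  0.5] gap -0.0001 ff 0.0
False t 75.1 pos [ 0.6938 -0.0806  0.1495] F [0.1 0.2 5.2] gap 0.0001 ff 3.3
False t 75.8 pos [ 0.694  -0.0806  0.144 ] F [-6.3  0.7 19.8] gap 0.0001 ff 9.6
t 76.0 pos [ 0.694  -0.0806  0.1439] F [-6.5  1.5 19.5] gap -0.0004 ff 9.6
t 77.4 pos [ 0.6933 -0.0805  0.2351] F [ 0.9 -0.7 -0.8] gap 0.0001 ff 0.0
```

View pics/p6.png

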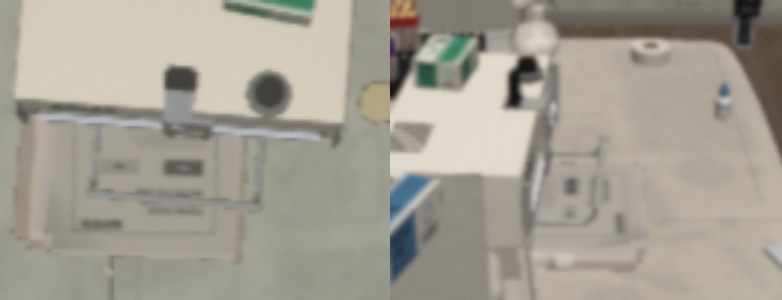

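The plunger reached its stop (0.144 m at 19.5 N) and sprang back. The guard and carriage are unchanged, so I'm handing in.

```bash
python3 -c "
from h import *
print(bot.sign_off())"
```

```text
the job is handed in; nothing more can be done
None
```

The job is handed in: only three boards were on the desk (one left-hand, two right-hand), each was laid flat in its own tray, the carriage and guard were closed, and the plunger was pressed to its stop and released; sign-off returned no verdict.

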